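# Start the rinse on the water tower

## Task

Start the water tower's rinse with your fingertips: push the small round key fully in, then the square key fully in (both stay in by themselves), then press the long bar key fully down, and finish while still holding the bar down. Never press the large round key, and neither lift nor shift the glass or any of the other things standing round about.

Things in the scene. Friction and masses are not known exactly. Their poses are not given: they have to be found in the camera images.
- water_tower: fixed water tower; origin on the counter under its key panel's centre; +x to the back, +y left along the panel, z up. Panel: dark slab 85 (x) by 260 (y), 30 mm high; four white keys along y at -90, -30, 30, 90 mm, in varying order. Behind: drip tray 12 mm high, column 46 mm thick, 245 high at x = 222 mm, spout reaching forward to x = 133 mm at 150 to 215 mm height
- bar_module: the long bar key with its black surround (62x50 mm, 2 mm proud of the panel; all keys have one); origin on the panel's top face, at its centre; its axes are those of the water tower
- small_key (a joint): downward travel of the small round key: 0 up, 0.006 m fully in. 18 mm diameter. It has no return spring: about 3 N pushes it in and it stays where it is left.
- square_key (a joint): downward travel of the square key: 0 up, 0.006 m fully in. 28x28 mm. It has no return spring: about 3 N pushes it in and it stays where it is left.
- bar_key (a joint): downward travel of the long bar key: 0 up, 0.006 m fully in. 46 mm front to back (tower's x) by 14 mm wide. Sprung: about 4 N holds it fully down, and it comes up again when released.
- large_key (a joint): downward travel of the large round key: 0 up, 0.006 m fully in. 36 mm diameter. It has no return spring: about 3 N pushes it in and it stays where it is left. Not to be pressed.
- small_key_top (a point): centre of the top face of the small round key (moves down with it); point axes are those of the water tower; 10 mm above the black surround when up, 4 mm when fully in
- square_key_top (a point): centre of the top face of the square key (moves down with it); point axes are those of the water tower; 10 mm above the black surround when up, 4 mm when fully in
- bar_key_top (a point): centre of the top face of the long bar key (moves down with it); point axes are those of the water tower; 10 mm above the black surround when up, 4 mm when fully in
- large_key_top (a point): centre of the top face of the large round key (moves down with it); point axes are those of the water tower; 10 mm above the black surround when up, 4 mm when fully in
- glass: clear empty drinking glass, 64 mm diameter, 80 mm high, on the drip tray under the spout; origin at the centre of its underside; to be left alone
- cup_sleeves: stack of brown paper cups, 68 mm diameter, 114 mm high, to the left of the drip tray; origin at the centre of its underside; to be left alone
- pitcher: steel milk pitcher with handle, 72x113 mm, 104 mm high, to the right of the drip tray; origin at the centre of its underside; to be left alone
- tamper: coffee tamper, 58 mm diameter, 94 mm high, standing beyond the right end of the key panel; origin at the centre of its underside; to be left alone
- order_pad: white paper pad, 142x92 mm, 16 mm high, lying in front of the key panel; origin at the centre of its underside; to be left alone
- stamp: hand stamp with a knob handle, 24x34 mm, 74 mm high, standing beyond the left end of the key panel; origin at the centre of its underside; to be left alone

How it is judged:
On the way, in this order (a step that is already met when the one before it is completed fails the run):
1. the small round key is pushed in (value of joint small_key above 0.0045 m), for 0.1 s.
2. the square key is pushed in (value of joint square_key above 0.0045 m), for 0.1 s.
3. the long bar key is held down by the fingers (value of joint bar_key above 0.0045 m and contact force between the fingers and bar_module above 1 N), for 0.3 s.
At the end, for the whole second after the job is handed in: The small round and square keys are in by more than 4.5 mm of their 6 mm, the long bar key is down by more than 4.5 mm with the fingers pressing on it with more than 1 N, and the large round key is in by less than 2.5 mm (all of step 3 and value of joint each of small_key, square_key above 0.0045 m and value of joint large_key below 0.0025 m); the arm keeps its last pose, push and grip.
It fails at once if the large round key is pressed (over 2.5 mm) (value of joint large_key above 0.0025 m).
It fails at once if the square key is pressed (over 2.5 mm) before the small round key is in (value of joint square_key above 0.0025 m and value of joint small_key below 0.0045 m).
It fails at once if the long bar key is pressed (over 2.5 mm) before the square key is in (value of joint bar_key above 0.0025 m and value of joint square_key below 0.0045 m).
It fails at once if a bystander is lifted or shifted by more than 20 mm (distance of any of glass, cup_sleeves, pitcher, tamper, order_pad, stamp from where it was at the start of the episode above 0.02 m).
It also fails if it takes over 42 s, if anything falls off the work surface, if the arm or the gripper's body presses on something with over 40 N, if the wrist force passes 120 N, or if a joint passes its speed limit or range.

## Robot

A 6-joint arm with a two-finger parallel gripper is mounted at the origin on a cart in front of the work surface, level with it; the furniture and walls round the work are solid. World frame = base frame: x ahead of the robot, y to its left, z up, the work surface at z = 0. Lengths are in m, angles in rad, forces in N, time in s.
With the tool pointing down it reaches from about 0.375 to 0.975 m from the base axis. Payload 3.8 kg.
Tool frame: the origin (TCP) lies on the centre line of the jaws, within the pads' length; the fingertips stand 19 mm ahead of it and the grasp point (between the pads) is the TCP; z points along the fingers, y is the line along which they close (so a half turn about z gives the same grasp; the last joint's range is limited). The gripper opens to 88 mm and grips with 3 to 60 N. Pads are 18 mm wide; open, the fingers measure 123 mm over their backs; the gripper's body (75 mm by 187 mm) begins 45 mm behind the grasp point.
Start: joints at [-1.261, 0.264, 1.604, -0, 1.274, -0.037], TCP at [0.229, -0.635, 0.258] pointing down, gripper open.
Joint ranges: [-2.63, 2.63], [-0.94, 2.18], [0.31, 2.57], [-1.31, 4.45], [0, 2.66], [-2.55, 2.55]. Speed limits (rad/s): [2.57, 2.57, 3.14, 3.14, 3.14, 3.14].

## Interface

Orientations are given as a 3x3 rotation matrix whose columns are the frame's x, y, z axes.
In Python, from cell import env gives the robot as it stands. The module is installed in compiled form; this text tells all that it offers.
- The arm moves only by the tool drive_tool, never from a script. Its argument "series" is a list of rows, each a list of 2 entries, a list of its own where there are three numbers: the shift along the world's x, y, z as a fraction of full scale, then the turn, a rotation vector about the world's x, y, z as a fraction of full scale. In form: [[[tx, ty, tz], [rx, ry, rz]], ...]. A call has 1 to 10 rows; each row shifts and turns the commanded pose from where the row before left it; what a row does not reach is not made up. Full scale, the value 1, is 30 mm for a shift and 90 degrees for a turn. A row lasts 1/12 s, in which the tool goes at most 41.7 mm and 7.16 degrees, less where a joint would pass 70% of its speed; a pose out of reach is approached as far as the arm can. A call with a number of a shift or a turn outside -1 to 1 is refused whole. A call with a gripper value outside its range is refused whole. "gripper" is the closure, from -1 (fully open) to 1 (shut), so that 0 is half open, set as the call begins (left out, the last holds). The fingers move at their own pace and stop on an object; "squeeze" is the grip in N (left out, the last holds). Time passes only in rows, so rows that do not move let the fingers close. It gives the time, the measured TCP pose, the force, the opening and the grip force at its end, in the units of the state.
- env.state(): the state, without advancing time (a new reading comes with each control period).
- env.grab_frame(name): name is "scene" or "side" or "wrist"; returns the picture (480x640x3 uint8, red, green, blue); there is no depth.
- env.get_calibration(name): a dict with "vfov" (degrees; the focal length in pixels is half the picture's height over the tangent of half this angle, whatever the lens; pixels are square), "cx", "cy" (the principal point, pixels), "extrinsics" (4x4, takes a point from world to camera coordinates); the wrist camera has in their place "mount" (4x4, takes a point from camera to tool coordinates, whose origin is the TCP and whose axes are the flange's). Camera axes: x right, y up, looking along -z (the intrinsics and any distortion apply to the point x, -y, -z); pixel columns grow to the right and rows downward; lengths in m; the calibration is good to about 2 mm. A picture is of the moment at which its call begins: read the wrist's pose just before it. get_calibration takes no time and is no camera call.
- env.sign_off(): hands the job in; it is judged then, once.
The state is a dict: "clock": time; "joint_positions": joint angles; "qvel": joint speeds; "joint_torque": joint torques, N m; "tool_pos": TCP position; "eef_rot": TCP orientation; "force": force on the tool from outside, world axes, zero at the start; "moment": the same for the moment, N m; "grip_width": finger opening in m; "grip_force": force on a finger pad.
Only numpy, scipy, OpenCV 4.12 (cv2) and the standard library are available. Lean on these libraries where they do the work, as an engineer would, in place of code of your own. Each camera call takes 0.05 s, during which the arm holds its last target. There are 200 camera calls.

## Working session

There is one attempt and no reset: what is moved stays moved. The work goes in short steps, Python scripts to look and compute and a tool call to move; the robot and the scene stay as the last step left them, time stands still between calls to the robot, and variables do not carry over. Pictures are saved under pics/ and viewed, at most 10 in all, crops included, and the job is handed in when it is done.

Besides the shell and the picture viewer there is one more tool, called after "Emit:" in YAML: its name, and indented under it one key for each argument. drive_tool: Moves the arm, as the interface text tells. Its arguments: {"type":"object","properties":{"series":{"type":"array","items":{"type":"array"}},"gripper":{"type":"number"},"squeeze":{"type":"number"}},"required":["series"]}

```bash
mkdir -p pics
python3 - <<'E'
from cell import env
import cv2,numpy as np
for n in("scene","side","wrist"):
    cv2.imwrite(f"pics/{n}0.png",env.grab_frame(n)[:,:,::-1]); c=env.get_calibration(n); print(n,c)
s=env.state();print(s["clock"],s["tool_pos"],s["eef_rot"],s["grip_width"])
E
```

```text
scene {'vfov': 45.7018868968537, 'cx': 321.9736549331468, 'cy': 244.16127284594907, 'extrinsics': array([[ 0.65757046, -0.75299816, -0.02438978, -0.42636174],
       [ 0.38824852,  0.31094679,  0.86751091, -0.26842567],
       [-0.64565019, -0.57991885,  0.49681984, -0.74957214],
       [ 0.        ,  0.        ,  0.        ,  1.        ]])}
side {'vfov': 53.62635792038566, 'cx': 315.9501389103053, 'cy': 245.12878630401593, 'extrinsics': array([[ 0.99949294, -0.02865774,  0.01387804, -0.56616572],
       [ 0.00343881,  0.53045278,  0.84770751, -0.01804409],
       [-0.03165503, -0.84722995,  0.53028235, -0.92105948],
       [ 0.        ,  0.        ,  0.        ,  1.        ]])}
wrist {'vfov': 68.313225157618, 'cx': 321.25778119363, 'cy': 240.9972972975296, 'mount': array([[ 8.51311998e-04,  9.57763040e-01,  2.87557359e-01,
         7.48650411e-02],
       [ 9.99999550e-01, -6.94728528e-04, -6.46571203e-04,
        -3.20655567e-04],
       [-4.19487701e-04,  2.87557780e-01, -9.57763200e-01,
        -1.26862913e-01],
       [ 0.00000000e+00,  0.00000000e+00,  0.00000000e+00,
         1.00000000e+00]])}
0.15 [ 0.22925574 -0.63433834  0.25667936] [[ 9.40462464e-01  3.39897145e-01 -5.34154826e-04]
 [ 3.39897561e-01 -9.40461066e-01  1.62189939e-03]
 [ 4.89271565e-05 -1.70689342e-03 -9.99998542e-01]] 0.08792574526254436
```

View pics/scene0.png

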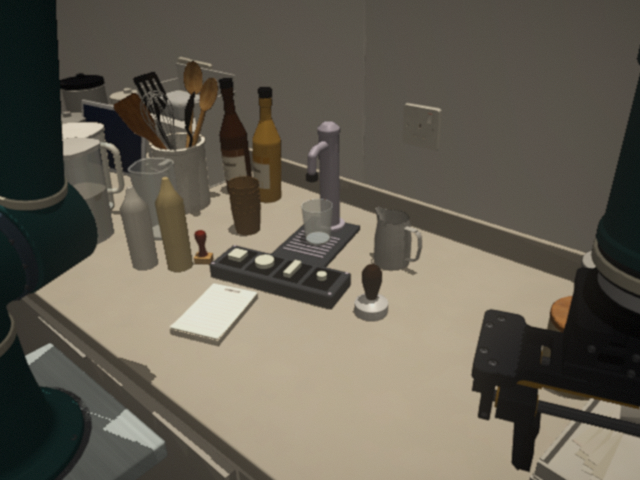

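View pics/side0.png

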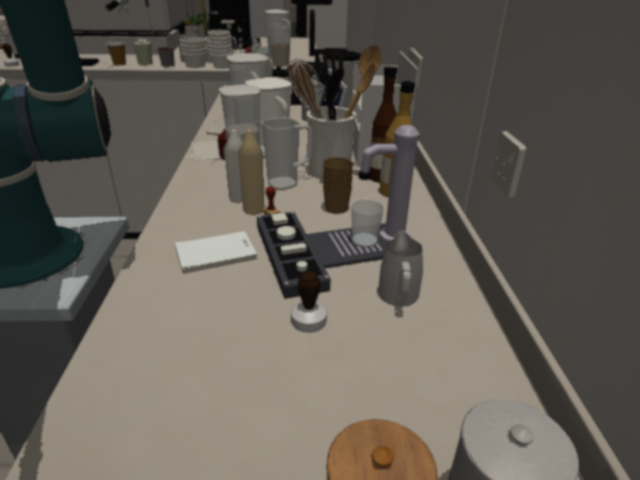

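The scene view shows the panel around (280,275). From left to right the keys are square (238,255), large round (264,261), bar (292,269) and small round (322,275). The side view agrees, with the keys at (280,219), (286,233), (293,249) and (302,266).

```bash
cat > h.py <<'E'
import cv2,numpy as np
def ray(c,uv,T=None):
    f=240/np.tan(np.radians(c["vfov"])/2)
    d=np.array([(uv[0]-c["cx"])/f,-(uv[1]-c["cy"])/f,-1])
    if T is None: T=np.linalg.inv(c["extrinsics"])
    return T[:3,3],T[:3,:3]@d
def plane(c,uv,z,T=None):
    o,d=ray(c,uv,T); return o+d*(z-o[2])/d[2]
def blobs(img,roi,thr=None,amin=12,sat=60):
    x0,y0,x1,y1=roi; s=img[y0:y1,x0:x1]; g=s.min(2)
    if thr is None: thr,_=cv2.threshold(g,0,255,cv2.THRESH_OTSU)
    m=(g>thr).astype(np.uint8)
    n,l,st,ce=cv2.connectedComponentsWithStats(m)
    return thr,[(st[i,4],ce[i]+[x0,y0],st[i,:4]) for i in range(1,n) if st[i,4]>=amin]
E
python3 - <<'E'
from cell import env
from h import *
G={"scene":[(238,255),(264,261),(292,269),(322,275)],"side":[(280,219),(286,233),(293,249),(302,266)]}
R={}
for n in G:
    im=cv2.imread(f"pics/{n}0.png"); c=env.get_calibration(n); R[n]=[]
    for (u,v) in G[n]:
        w=13 if n=="scene" else 14
        h=11 if n=="scene" else 9
        t,b=blobs(im,(u-w,v-h,u+w,v+h),thr=140)
        b=min(b,key=lambda q:np.hypot(*(q[1]-[u,v])))
        p=plane(c,b[1],.041); R[n].append(ray(c,b[1])); print(n,b[0],b[1].round(1),b[2],p.round(4))
for (a,d),(b,e) in zip(R["scene"],R["side"]):
    s=np.linalg.lstsq(np.c_[d,-e],b-a,rcond=None)[0]; p,q=a+d*s[0],b+e*s[1]; print(((p+q)/2).round(4),np.linalg.norm(p-q).round(4))
E
```

```text
scene 100 [237.2 252.7] [ 4  5 18  9] [0.4937 0.0799 0.041 ]
scene 141 [263.9 259.4] [ 4  5 18 10] [0.5089 0.0217 0.041 ]
scene 93 [292.  266.4] [ 5  2 16 13] [ 0.524  -0.0368  0.041 ]
scene 32 [321.  273.5] [8 8 9 4] [ 0.5394 -0.0941  0.041 ]
side 67 [278.9 216.4] [ 7  3 13  7] [0.4915 0.0771 0.041 ]
side 104 [285.8 230.6] [ 6  3 16  8] [0.5072 0.0191 0.041 ]
side 72 [292.9 246.4] [ 3  4 23  6] [ 0.5218 -0.0394  0.041 ]
side 27 [301.6 263.6] [10  5  8  4] [ 0.5379 -0.0961  0.041 ]
[0.4917 0.0772 0.0419] 0.0017
[0.5073 0.0197 0.0415] 0.0016
[ 0.522  -0.0391  0.0418] 0.0018
[ 0.538  -0.0957  0.0416] 0.0014
```

Emit:
drive_tool:
  series:
    - [[0.51,0.9,0],[0,0,0.047]]
    - [[0.51,0.9,0],[0,0,0.047]]
    - [[0.51,0.9,0],[0,0,0.047]]
    - [[0.51,0.9,0],[0,0,0.047]]
    - [[0.51,0.9,0],[0,0,0.047]]
    - [[0.51,0.9,0],[0,0,0.047]]
    - [[0.51,0.9,0],[0,0,0.047]]
    - [[0.51,0.9,0],[0,0,0.047]]
    - [[0.51,0.9,0],[0,0,0.047]]
    - [[0.51,0.9,0],[0,0,0.047]]
  gripper: 1
  squeeze: 10

```text
clock: 0.98
tool_pos: [0.3827, -0.3632, 0.2574]
eef_rot: [[0.464, 0.886, -0.0], [0.886, -0.464, 0.0], [0.0, -0.0, -1.0]]
force: [1.0, 0.1, 0.3]
grip_width: 0.0235
grip_force: 0.0
```

Emit:
drive_tool:
  series:
    - [[0.51,0.9,0],[0,0,0.047]]
    - [[0.51,0.9,0],[0,0,0.047]]
    - [[0.51,0.9,0],[0,0,0.047]]
    - [[0.51,0.9,0],[0,0,0.047]]
    - [[0.51,0.9,0],[0,0,0.047]]
    - [[0.51,0.9,0],[0,0,0.047]]
    - [[0.51,0.9,0],[0,0,0.047]]
    - [[0.51,0.9,0],[0,0,0.047]]
    - [[0.51,0.9,0],[0,0,0.047]]
    - [[0.4,0.8,0],[0,0,0.047]]

```text
clock: 1.82
tool_pos: [0.5327, -0.096, 0.2575]
eef_rot: [[-0.254, 0.967, -0.0], [0.967, 0.254, 0.0], [0.0, 0.0, -1.0]]
force: [0.2, -0.0, 0.5]
grip_width: 0.0004
grip_force: 0.0
```

Run:
```python
from cell import env
from h import *
s=env.state(); T=np.eye(4);T[:3,:3]=s["eef_rot"];T[:3,3]=s["tool_pos"]
im=env.grab_frame("wrist")[:,:,::-1]; cv2.imwrite("pics/wrist1.png",im)
c=env.get_calibration("wrist"); W=T@c["mount"]
print(s["clock"],s["tool_pos"],np.degrees(np.arctan2(T[1,0],T[0,0])),s["eef_rot"][:,2],s["force"],s["grip_width"],s["joint_positions"])
f=240/np.tan(np.radians(c["vfov"])/2)
for p in [[.4917,.0772,.042],[.5073,.0197,.042],[.522,-.0391,.042],[.538,-.0957,.042]]:
    q=np.linalg.inv(W)@np.r_[p,1]; print((c["cx"]+f*q[0]/-q[2]).round(1),(c["cy"]-f*q[1]/-q[2]).round(1))
# bystanders, tower frame
o=np.array([.5148,-.0095,0]); X=np.array([.966,.259,0]);Y=np.array([-.259,.966,0])
cs=env.get_calibration("scene")
for n,uv in dict(pitcher=(390,267),tamper=(371,312),cups=(245,232),stamp=(203,262)).items():
    p=plane(cs,uv,0)-o; print(n,(p@X).round(3),(p@Y).round(3))
```

```text
1.8167 [ 0.53272538 -0.09595884  0.2574842 ] 104.70966215872295 [-6.12291951e-05  3.02129555e-04 -9.99999952e-01] [ 0.19584887 -0.04042855  0.45190291] 0.00043174325512540166 [-2.24400699e-01  1.10169378e-02  1.89017763e+00  2.96980074e-04
  1.24052503e+00 -4.81229062e-01]
325.7 6.7
325.9 83.5
324.9 153.4
325.8 214.6
pitcher 0.134 -0.172
tamper -0.017 -0.193
cups 0.142 0.168
stamp 0.0 0.177
```

View pics/wrist1.png

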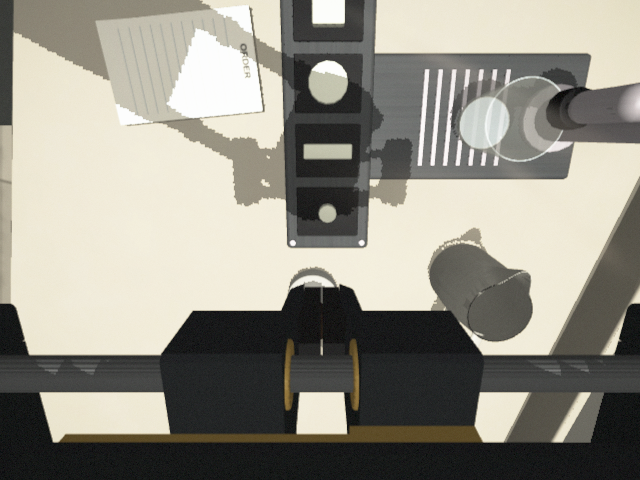

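The wrist view shows the keys at small (327,213), bar (327,151), large (327,81) and square (327,12). That is within about 2 px of the prediction, so the positions hold. Next I descend on the small key.

Emit:
drive_tool:
  series:
    - [[0.1,0.03,-0.7],[0,0,0]]
    - [[0.1,0.03,-0.9],[0,0,0]]
    - [[0,0,-0.9],[0,0,0]]
    - [[0,0,-0.9],[0,0,0]]
    - [[0,0,-0.9],[0,0,0]]
    - [[0,0,-0.9],[0,0,0]]
    - [[0,0,-0.7],[0,0,0]]
    - [[0,0,-0.3],[0,0,0]]
    - [[0,0,0],[0,0,0]]

```text
clock: 2.62
tool_pos: [0.5357, -0.0956, 0.0689]
eef_rot: [[-0.25, 0.968, -0.006], [0.968, 0.25, 0.001], [0.003, -0.005, -1.0]]
force: [-0.7, -0.1, 0.2]
grip_width: 0.0003
grip_force: 0.0
```

Emit:
drive_tool:
  series:
    - [[0,0,-0.1],[0,0,0]]
    - [[0,0,-0.1],[0,0,0]]
    - [[0,0,-0.1],[0,0,0]]
    - [[0,0,0],[0,0,0]]

```text
clock: 2.95
tool_pos: [0.5388, -0.0962, 0.0635]
eef_rot: [[-0.25, 0.968, 0.002], [0.968, 0.25, -0.0], [-0.001, 0.001, -1.0]]
force: [-0.3, 0.1, -0.3]
grip_width: 0.0004
grip_force: 0.0
```

Emit:
drive_tool:
  series:
    - [[0,0.05,-0.1],[0,0,0]]
    - [[0,0,-0.08],[0,0,0]]
    - [[0,0,-0.08],[0,0,0]]
    - [[0,0,0],[0,0,0]]
    - [[0,0,0],[0,0,0]]

```text
clock: 3.37
tool_pos: [0.539, -0.0947, 0.0554]
eef_rot: [[-0.25, 0.968, 0.002], [0.968, 0.25, -0.0], [-0.001, 0.002, -1.0]]
force: [2.0, -0.8, 3.1]
grip_width: 0.0005
grip_force: 1.5
```

Emit:
drive_tool:
  series:
    - [[0,0,-0.07],[0,0,0]]
    - [[0,0,-0.05],[0,0,0]]
    - [[0,0,0],[0,0,0]]
    - [[0,0,0],[0,0,0]]

```text
clock: 3.7
tool_pos: [0.5392, -0.0947, 0.0552]
eef_rot: [[-0.25, 0.968, 0.001], [0.968, 0.25, -0.0], [-0.001, 0.001, -1.0]]
force: [-8.4, 0.4, 27.0]
grip_width: 0.0004
grip_force: 13.4
```

Small key is in: hard stop at 0.0552 with 27 N. Lift, then check how far the tall bottles stand from the square key.

Emit:
drive_tool:
  series:
    - [[0,0,0.3],[0,0,0]]
    - [[0,0,0.9],[0,0,0]]
    - [[0,0,0.9],[0,0,0]]
    - [[0,0,0],[0,0,0]]

```text
clock: 4.03
tool_pos: [0.541, -0.095, 0.119]
eef_rot: [[-0.25, 0.968, 0.007], [0.968, 0.25, -0.001], [-0.003, 0.006, -1.0]]
force: [0.4, -0.5, 0.6]
grip_width: 0.0006
grip_force: 0.0
```

Run:
```python
from cell import env
from h import *
o=np.array([.516,-.0085,0]); X=np.array([.966,.259,0]);Y=np.array([-.259,.966,0])
for cam,d in dict(scene=dict(gold=(180,266),silver=(146,266),cups=(245,232)),side=dict(gold=(253,210),silver=(237,199),cups=(337,209))).items():
    c=env.get_calibration(cam)
    for n,uv in d.items():
        p=plane(c,uv,0)-o; print(cam,n,(p@X).round(3),(p@Y).round(3))
cv2.imwrite("pics/side2.png",env.grab_frame("side")[100:340,130:450,::-1])
```

```text
scene gold -0.032 0.21
scene silver -0.06 0.273
scene cups 0.14 0.168
side gold -0.036 0.208
side silver -0.063 0.274
side cups 0.152 0.162
```

View pics/side2.png

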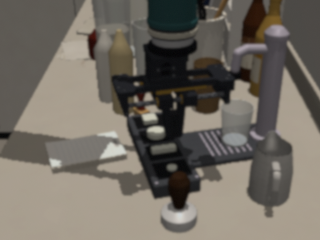

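The side crop shows the gripper lifted clear above the small key at about (170,165), and all bystanders are in place. The gold bottle stands near the square key, so I turn the tool 45° to keep the camera and body clear of it.

Emit:
drive_tool:
  series:
    - [[-0.2,0.72,0],[0,0,0.0625]]
    - [[-0.2,0.72,0],[0,0,0.0625]]
    - [[-0.2,0.72,0],[0,0,0.0625]]
    - [[-0.2,0.72,0],[0,0,0.0625]]
    - [[-0.2,0.72,0],[0,0,0.0625]]
    - [[-0.2,0.72,0],[0,0,0.0625]]
    - [[-0.2,0.72,0],[0,0,0.0625]]
    - [[-0.15,0.72,0],[0,0,0.0625]]
    - [[0,0,0],[0,0,0]]
    - [[0,0,0],[0,0,0]]

```text
clock: 4.92
tool_pos: [0.49, 0.0788, 0.1127]
eef_rot: [[-0.862, 0.507, -0.003], [0.507, 0.862, -0.001], [0.002, -0.002, -1.0]]
force: [-0.1, -0.1, 0.4]
grip_width: 0.0006
grip_force: 0.0
```

Run:
```python
from cell import env
from h import *
s=env.state(); print(s["tool_pos"],s["joint_positions"])
a=env.grab_frame("side")[100:340,130:450,::-1]; b=env.grab_frame("scene")[100:340,130:450,::-1]
cv2.imwrite("pics/both3.png",cv2.resize(np.hstack([a,b]),(800,300)))
```

```text
[0.49003319 0.07884942 0.11269386] [ 1.09496005e-01  6.96522268e-02  2.11782363e+00 -2.75253378e-04
  9.57280109e-01 -9.29138662e-01]
```

View pics/both3.png

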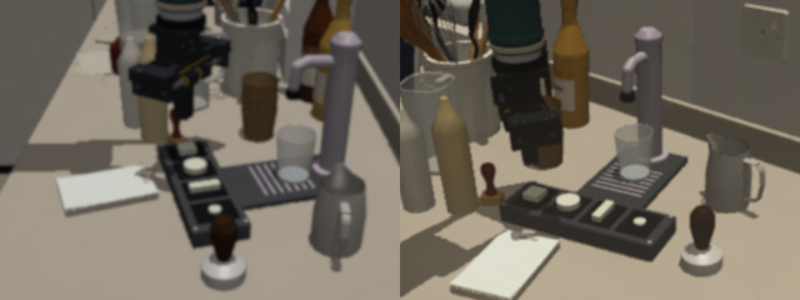

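The gripper hangs above the square key, clear of the bottle and the cups, and the small key is flush-low at (640,221) in the right half. Descending.

Emit:
drive_tool:
  series:
    - [[0.1,0,-0.4],[0,0,0]]
    - [[0,0,-0.5],[0,0,0]]
    - [[0,0,-0.4],[0,0,0]]
    - [[0,0,-0.3],[0,0,0]]
    - [[0,0,0],[0,0,0]]
    - [[0,0,0],[0,0,0]]

```text
clock: 5.52
tool_pos: [0.4939, 0.0778, 0.0652]
eef_rot: [[-0.861, 0.509, -0.002], [0.509, 0.861, -0.0], [0.002, -0.001, -1.0]]
force: [0.4, -0.5, -0.5]
grip_width: 0.0007
grip_force: 0.0
```

Emit:
drive_tool:
  series:
    - [[0,0,-0.1],[0,0,0]]
    - [[0,0,-0.1],[0,0,0]]
    - [[0,0,-0.08],[0,0,0]]
    - [[0,0,-0.06],[0,0,0]]
    - [[0,0,0],[0,0,0]]
    - [[0,0,0],[0,0,0]]

```text
clock: 6.02
tool_pos: [0.4952, 0.0784, 0.0565]
eef_rot: [[-0.861, 0.508, 0.001], [0.508, 0.861, 0.0], [-0.001, 0.001, -1.0]]
force: [1.7, -0.3, 1.5]
grip_width: 0.0001
grip_force: 0.8
```

Emit:
drive_tool:
  series:
    - [[0,0,-0.08],[0,0,0]]
    - [[0,0,-0.06],[0,0,0]]
    - [[0,0,-0.04],[0,0,0]]
    - [[0,0,0],[0,0,0]]
    - [[0,0,0],[0,0,0]]

```text
clock: 6.43
tool_pos: [0.4955, 0.0784, 0.0551]
eef_rot: [[-0.861, 0.508, 0.0], [0.508, 0.861, -0.0], [-0.0, 0.0, -1.0]]
force: [-11.6, -2.2, 35.1]
grip_width: 0.0007
grip_force: 17.5
```

Square key is in. Now lift and move to above the bar.

Emit:
drive_tool:
  series:
    - [[0,0,0.3],[0,0,0]]
    - [[0,0,0.8],[0,0,0]]
    - [[0,0,0.8],[0,0,0]]
    - [[0.15,-0.65,0],[0,0,-0.0625]]
    - [[0.15,-0.65,0],[0,0,-0.0625]]
    - [[0.15,-0.65,0],[0,0,-0.0625]]
    - [[0.15,-0.65,0],[0,0,-0.0625]]
    - [[0.15,-0.65,0],[0,0,-0.0625]]
    - [[0.15,-0.63,0],[0,0,-0.0625]]
    - [[0,0,0],[0,0,-0.06]]

```text
clock: 7.27
tool_pos: [0.522, -0.0406, 0.1075]
eef_rot: [[-0.341, 0.94, -0.0], [0.94, 0.341, -0.001], [-0.001, -0.0, -1.0]]
force: [-0.1, 1.0, -0.7]
grip_width: 0.0005
grip_force: 0.0
```

Emit:
drive_tool:
  series:
    - [[0,0,0],[0,0,0]]
    - [[0,0,0],[0,0,0]]

```text
clock: 7.43
tool_pos: [0.521, -0.0381, 0.1072]
eef_rot: [[-0.349, 0.937, -0.001], [0.937, 0.349, 0.0], [0.001, -0.001, -1.0]]
force: [-0.4, 0.3, -0.6]
grip_width: 0.0005
grip_force: 0.0
```

Run:
```python
from cell import env
from h import *
s=env.state(); T=np.eye(4);T[:3,:3]=s["eef_rot"];T[:3,3]=s["tool_pos"]
im=env.grab_frame("wrist")[:,:,::-1]; b=env.grab_frame("scene")[180:340,150:400,::-1]
cv2.imwrite("pics/four.png",np.hstack([cv2.resize(im,(400,300)),cv2.resize(b,(400,300))]))
print(s["tool_pos"],s["force"])
```

```text
[ 0.52099757 -0.03809074  0.10719068] [-0.42165534  0.25126907 -0.55202644]
```

View pics/four.png

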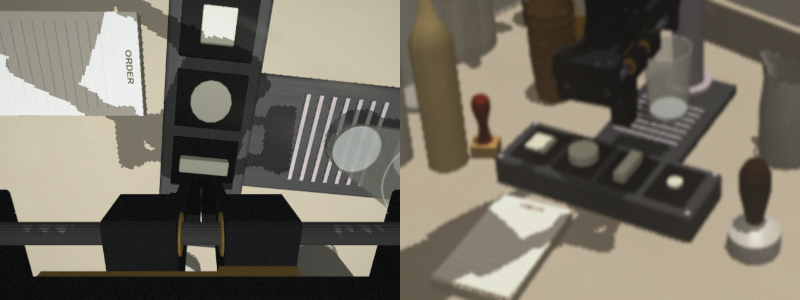

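The large key and the bar are up, square and small are in, and the bar sits just ahead of the fingers at (205,165) in the left half. Descending on the bar.

Emit:
drive_tool:
  series:
    - [[0.05,0,-0.4],[0,0,0]]
    - [[0,0,-0.5],[0,0,0]]
    - [[0,0,-0.4],[0,0,0]]
    - [[0,0,-0.15],[0,0,0]]
    - [[0,0,0],[0,0,0]]
    - [[0,0,0],[0,0,0]]

```text
clock: 8.03
tool_pos: [0.5227, -0.0379, 0.0636]
eef_rot: [[-0.348, 0.938, -0.001], [0.938, 0.348, 0.0], [0.001, -0.001, -1.0]]
force: [0.9, -0.3, 1.2]
grip_width: 0.0
grip_force: 0.0
```

Emit:
drive_tool:
  series:
    - [[0,0,-0.1],[0,0,0]]
    - [[0,0,-0.1],[0,0,0]]
    - [[0,0,-0.08],[0,0,0]]
    - [[0,0,-0.06],[0,0,0]]
    - [[0,0,0],[0,0,0]]
    - [[0,0,0],[0,0,0]]

```text
clock: 8.53
tool_pos: [0.5241, -0.0382, 0.0554]
eef_rot: [[-0.347, 0.938, 0.002], [0.938, 0.347, -0.0], [-0.001, 0.002, -1.0]]
force: [-1.6, 0.6, 7.3]
grip_width: 0.0001
grip_force: 3.7
```

Emit:
drive_tool:
  series:
    - [[0,0,-0.05],[0,0,0]]
    - [[0,0,0],[0,0,0]]
    - [[0,0,0],[0,0,0]]
    - [[0,0,0],[0,0,0]]
    - [[0,0,0],[0,0,0]]
    - [[0,0,0],[0,0,0]]
    - [[0,0,0],[0,0,0]]

```text
clock: 9.12
tool_pos: [0.5242, -0.0382, 0.0553]
eef_rot: [[-0.347, 0.938, 0.002], [0.938, 0.347, -0.0], [-0.001, 0.002, -1.0]]
force: [-6.0, 1.5, 17.8]
grip_width: 0.0006
grip_force: 8.8
```

The bar is at its stop and held at 18 N, so I hand the job in.

```bash
python3 -c "
from cell import env
print(env.sign_off())"
```

```text
the job is handed in; nothing more can be done
None
```

I pushed the small round key in, then the square key, and handed the job in at about 9 s with the bar held at its stop by about 18 N; the large round key was not touched and I saw no bystander move, but sign-off returned no verdict.

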